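# Tilt a bottle under the dosing nozzle by its angle gauge and hold it

### The job

Take the bottle carrier by its grip block, hang it by its eye on the dosing stand's bent rod, and then rock it on the rod, gauge end down and bottle end up to the nozzle, until the swinging pointer of its angle gauge settles on the set mark at the rim of the dial. Finish while still holding it at that tilt, motionless, with its weight hanging on the rod, so that the bottle can be filled; do not let go. Leave the other things on the counter as they stand.

Things in the scene. Friction and masses are not known exactly. Their poses are not given: they have to be found in the camera images.
- carrier: Bottle carrier, ~0.5 kg: level steel bar (along y, 95 to 111 mm up) with a white bottle (44 mm diameter, 132 tall, in a 52 mm collar) at y = -58 mm, an eye on the bar at y = 0, and a grey angle gauge under it at y = +58 mm. Spans y -98 to +100, starts standing upright on bottle and gauge. Origin: underside, below the eye; z up. On the rod it balances within 15 degrees of level, bottle end low.
- carrier_eye (a point): Centre of the carrier's eye, 125 mm above its underside: a steel tube 24 mm long along the carrier's x axis, 32 mm outside and 22 mm inside diameter, open at both ends. Axes as the carrier.
- carrier_grip (a point): Where to hold the carrier's black plastic grip block, on the bar at y = +52 mm. The block is 16 mm thick along the carrier's x, 24 mm wide along y, and stands from 111 to 153 mm above the underside; this point is 134 mm above it, in the block's middle. Axes as the carrier.
- dial (a point): Centre of the gauge's white dial (77 mm diameter) on the face that looks to the carrier's +x; at y = 58 mm, 45 mm above the underside, x = 15 mm. The gauge's square housing is 84 mm wide, 24 mm thick, 90 mm tall. Axes as the carrier.
- stand: Dosing stand, fixed: grey foot plate (x -70 to 70, y -45 to 155, 10 mm thick), steel column 372 mm tall, 18 mm diameter, a bent rod 200 mm up, and an arm at 325 mm with a dosing valve (36 mm diameter, top at 358 mm) whose nozzle points down at x = -20, y = 121 mm, tip 250 mm up. Origin: foot of the column; z up.
- rod_mid (a point): On the axis of the bent rod's free arm, at stand x = -20, y = 175, z = 200 mm. 10 mm thick, level; it runs along the stand's x from the bend (x = +30) to the free end (x = -61); the rest goes from the bend along -y to the column. The carrier belongs here: bottle towards the column, dial facing the stand's +x, bore resting on the rod (eye's centre 6 mm below the rod's axis). Axes as the stand.
- rod_end (a point): Free end of the bent rod, on its axis, 41 mm from rod_mid towards the stand's -x: the eye goes on here, moving towards +x. The last 4 mm are a collar 14 mm in diameter. Axes as the stand.
- pointer (a joint): Angle (rad) of the gauge's gravity pointer on the dial: a black needle, tip up, bob down, swinging freely about the dial's centre; it seeks the vertical and comes to rest in a second or two. 0 = along the carrier's z (carrier level); positive = tip towards the bottle, as when the gauge end is lowered; at rest it equals the carrier's tilt.
- set_mark (a joint): Angle (rad) of the set mark on the dial, same zero and direction as the pointer; a black tab 5.5 mm wide at the dial's rim, 31 to 42 mm from its centre, set anywhere from 0.21 to 0.45; it stays there.
- pointer_tip (a point): Tip of the pointer, 30 mm from the dial's centre; its z axis runs along the needle.
- mark_tip (a point): Inner end of the set mark, 31 mm from the dial's centre; its z axis points outward along the radius.
- bottle1: Empty white bottle, no cap, 40 mm diameter, 113 mm tall. Leave alone. Origin: centre of its underside; z up.
- bottle2: Another empty white bottle, same as bottle1. Leave alone. Origin: centre of its underside; z up.
- bottle3: Capped white bottle, 40 mm diameter, 113 mm tall. Leave alone. Origin: centre of its underside; z up.
- jar: Amber glass jar with metal lid, 76 mm diameter, 75 mm tall. Leave alone. Origin: centre of its underside; z up.
- beaker: Open steel beaker, 84 mm diameter, 100 mm tall. Leave alone. Origin: centre of its underside; z up.
- spatula: Spatula lying flat, 260 mm long, up to 20 mm high. Leave alone. Origin: centre of its underside; z up.
- pedal: Grey foot pedal of the filler standing on the counter, 150 x 90 mm, 60 mm high. Leave alone. Origin: centre of its underside; z up.

How it is judged:
On the way, in this order (a step that is already met when the one before it is completed fails the run):
1. the carrier hangs by its eye on the bent rod, its weight on the rod, the pointer not yet at the mark (x of carrier_eye in the frame of rod_mid between -0.03 and 0.03 m and y of carrier_eye in the frame of rod_mid between -0.009 and 0.009 m and z of carrier_eye in the frame of rod_mid between -0.01 and 0.003 m and angle between the x axis of carrier_eye and the x axis of rod_mid, either way round below 0.35 rad and contact force between carrier and stand above 1 N and angle between the z axis of pointer_tip and the z axis of mark_tip, either way round above 0.085 rad), for 0.2 s.
2. hanging on the rod and held, it is rocked until the pointer rests on the set mark (x of carrier_eye in the frame of rod_mid between -0.03 and 0.03 m and y of carrier_eye in the frame of rod_mid between -0.009 and 0.009 m and z of carrier_eye in the frame of rod_mid between -0.01 and 0.003 m and angle between the x axis of carrier_eye and the x axis of rod_mid, either way round below 0.35 rad and contact force between carrier and stand above 1 N and angle between the z axis of pointer_tip and the z axis of mark_tip, either way round below 0.08 rad and linear speed of carrier below 0.03 m/s and angular speed of carrier below 0.15 rad/s and velocity of joint pointer between -0.4 and 0.4 rad/s and contact force between the fingers and carrier above 0.3 N), for 0.3 s.
At the end, for the whole second after the job is handed in: Carrier still (0.03 m/s, 0.15 rad/s) with its eye around the bent rod, within 30 mm of rod_mid along it and 20 degrees of its axis, at least 1 N on the rod; pointer within 0.08 rad of the set mark and slower than 0.4 rad/s; fingers still holding the carrier (over 0.3 N) (all of step 2); the arm keeps its last pose, push and grip.
It fails at once if a thing beside the job is shifted by more than 30 mm or knocked over (distance of any of bottle1, bottle2, bottle3, jar, beaker, spatula, pedal from where it was at the start of the episode above 0.03 m or angle between any of bottle1, bottle2, bottle3, jar, beaker, spatula, pedal's own z axis and vertical above 0.5 rad).
It also fails if it takes over 48 s, if anything falls off the work surface, if the arm or the gripper's body presses on something with over 40 N, if the wrist force passes 120 N, or if a joint passes its speed limit or range.

### The arm

A 6-joint arm with a two-finger parallel gripper is mounted at the origin on the work surface. World frame = base frame: x ahead of the robot, y to its left, z up, the work surface at z = 0. Lengths are in m, angles in rad, forces in N, time in s.
With the tool pointing down it reaches from about 0.275 to 0.75 m from the base axis. Payload 10.2 kg.
Tool frame: the origin (TCP) lies midway between the tips of the shut fingers; the grasp point (between the pads) lies 19 mm behind it; z points along the fingers, y is the line along which they close (so a half turn about z gives the same grasp; the last joint's range is limited). The gripper opens to 85 mm and grips with 20 to 120 N. Pads are 22 mm wide; open, the fingers measure 114 mm over their backs; the gripper's body (76 mm by 85 mm) begins 54 mm behind the grasp point. The pads swing forward as they close: fully open they stand 13 mm farther back than shut.
Start: joints at [0.92, 0.313, 1.498, -0, 1.331, -0.223], TCP at [0.218, 0.478, 0.231] pointing down, gripper open.
Joint ranges: [-2.94, 2.94], [-0.97, 2.17], [0.19, 2.56], [-1.23, 4.37], [0.02, 3.11], [-2.88, 2.88]. Speed limits (rad/s): [2.39, 2.39, 3.01, 3.14, 3.14, 3.14].

### API

Orientations are given as a rotation vector (axis times angle).
In Python, from workcell import manip, fingers, planner, capture, get_calibration, workorder, monitor gives the robot as it stands. Calls block until the motion is done:
- manip.goto(position, orientation): joint-space move of the TCP to a pose.
- manip.servo_line(position, v=0.15, ori=None): straight line of the TCP; ori=None keeps the orientation; v is the mean speed in m/s.
- manip.move_j(angles): joint-space move.
- fingers.gripper_to(opening, force=None): finger opening in m; force is the grip in N (None keeps the last); returns when the fingers have stopped.
- manip.wait(seconds).
- planner.inverse_kinematics(position, orientation): joint angles nearest the present ones, or None.
- capture(name): name is "scene" or "top" or "wrist"; returns the picture (480x640x3 uint8, red, green, blue); there is no depth.
- get_calibration(name): a dict with "vertical_fov" (degrees; the focal length in pixels is half the picture's height over the tangent of half this angle, whatever the lens; pixels are square), "cx", "cy" (the principal point, pixels), "k1" (the pictures are not rectified: a ray, as slopes to the right and down, at radius r is drawn at 1 + k1 r^2 times it, then the intrinsics apply), "cam_to_world" (4x4, takes a point from camera to world coordinates). Camera axes: x right, y down, z forward; pixel columns grow to the right and rows downward; lengths in m; the calibration is good to about 2 mm. A picture is of the moment at which its call begins: read the wrist's pose just before it. get_calibration takes no time and is no camera call; for the wrist camera it gives the pose at the moment of the call.
A pose or a line that the arm cannot do raises manip.MotionError and nothing moves.
- workorder.sign_off(): hands the job in; it is judged then, once.
Readings, each from a call of its own:
- monitor.current_t(): time.
- monitor.current_qpos(): joint angles.
- monitor.current_qvel(): joint speeds.
- monitor.current_joint_torque(): joint torques, N m.
- monitor.current_tool_pos(): TCP position.
- monitor.current_tcp_rot(): TCP orientation.
- monitor.current_wrist_force(): force on the tool from outside, world axes, zero at the start.
- monitor.current_moment(): the same for the moment, N m.
- monitor.current_opening(): finger opening in m.
- monitor.current_grip_force(): force on a finger pad.
Only numpy, scipy, OpenCV 4.12 (cv2) and the standard library are available. Lean on these libraries where they do the work, as an engineer would, in place of code of your own. Each camera call takes 0.05 s, during which the arm holds its last target. There are 200 camera calls.

## Working session

There is one attempt and no reset: what is moved stays moved. The work goes in short steps, each a Python script; the robot and the scene stay as the last script left them, time stands still between calls to the robot, and variables do not carry over. Pictures are saved under pics/ and viewed, at most 10 in all, crops included, and the job is handed in when it is done.

```bash
ls; mkdir -p pics; cat > h.py <<'E'
import numpy as np, cv2
from scipy.spatial.transform import Rotation as R
from workcell import manip, fingers, planner, capture, get_calibration, workorder, monitor
def snap(cam,name):
    c=get_calibration(cam); im=capture(cam); cv2.imwrite(f'pics/{name}.png',im[:,:,::-1]); return c,im
def KD(c):
    f=240/np.tan(np.radians(c['vertical_fov'])/2)
    return np.array([[f,0,c['cx']],[0,f,c['cy']],[0,0,1.]]),np.array([c['k1'],0,0,0,0.])
def proj(c,P):
    T=np.linalg.inv(c['cam_to_world']);K,D=KD(c)
    return cv2.projectPoints(np.atleast_2d(P).astype(float),cv2.Rodrigues(T[:3,:3])[0],T[:3,3],K,D)[0][:,0]
def ray(c,uv):
    K,D=KD(c);u=cv2.undistortPoints(np.array(uv,float).reshape(-1,1,2),K,D)[:,0]
    M=np.array(c['cam_to_world']);return M[:3,3],np.c_[u,np.ones(len(u))]@M[:3,:3].T
def atz(c,uv,z):
    o,d=ray(c,uv);return o+d*((z-o[2])/d[:,2])[:,None]
E
python3 - <<'E'
from h import *
import json
for n in('scene','top'):
    c,_=snap(n,n); print(n,{k:np.round(v,4).tolist() for k,v in c.items() if not isinstance(v,str)})
print(monitor.current_t())
E
```

```text
pics
scene {'vertical_fov': 52.5718, 'cx': 321.4517, 'cy': 240.6408, 'k1': -0.0754, 'cam_to_world': [[-0.6356, 0.4181, -0.6491, 1.1609], [0.7716, 0.3164, -0.5518, 0.4897], [-0.0253, -0.8515, -0.5237, 0.6559], [0.0, 0.0, 0.0, 1.0]]}
top {'vertical_fov': 51.9018, 'cx': 321.8175, 'cy': 239.1026, 'k1': -0.1209, 'cam_to_world': [[0.0124, -0.9895, 0.1443, 0.3547], [-0.9995, -0.0164, -0.0269, -0.0216], [0.029, -0.1439, -0.9892, 1.3544], [0.0, 0.0, 0.0, 1.0]]}
0.1
```

View pics/scene.png

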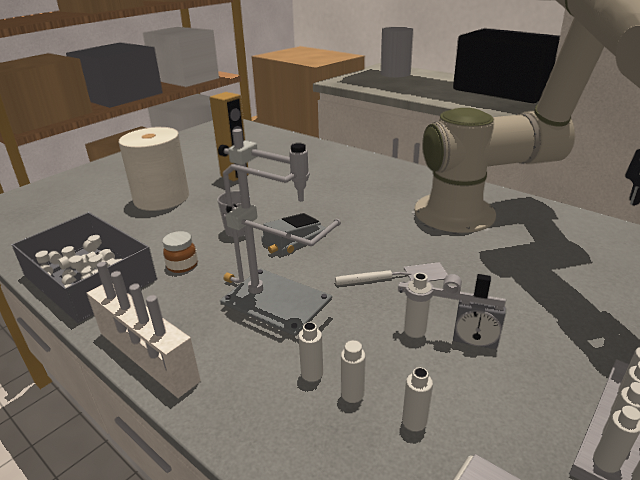

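View pics/top.png

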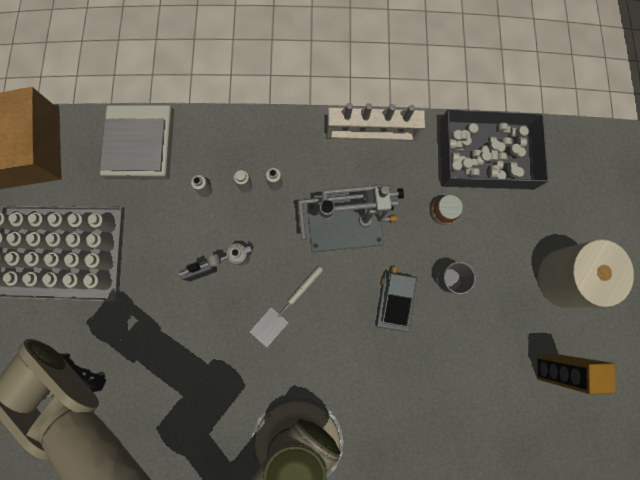

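```bash
python3 - <<'E'
import cv2,numpy as np
s=cv2.imread('pics/scene.png');t=cv2.imread('pics/top.png')
r=lambda i,f:cv2.resize(i,None,fx=f,fy=f,interpolation=cv2.INTER_CUBIC)
cv2.imwrite('pics/c1.png',np.hstack([r(s[120:345,215:350],2.6)[:580,:350],r(s[260:360,395:510],3.9)[:390].copy() if 0 else cv2.copyMakeBorder(r(s[260:360,395:510],3.9),0,195,0,0,cv2.BORDER_CONSTANT)[:580]]))
a=r(t[165:260,285:415],3.5);b=r(t[235:290,170:260],4.5)
W=max(a.shape[1],b.shape[1]);p=lambda i:cv2.copyMakeBorder(i,0,0,0,W-i.shape[1],cv2.BORDER_CONSTANT)
cv2.imwrite('pics/c2.png',np.vstack([p(a),p(b)]));print(a.shape,b.shape)
E
```

```text
(332, 455, 3) (248, 405, 3)
```

View pics/c1.png

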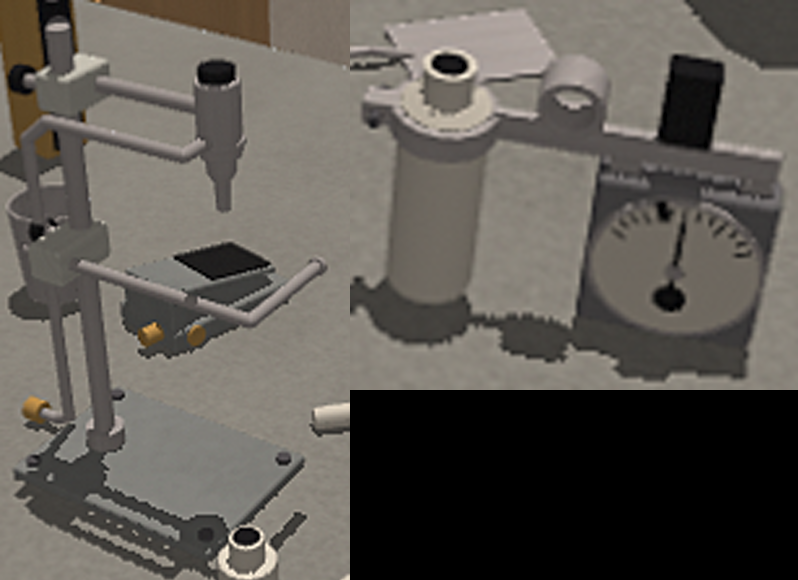

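View pics/c2.png

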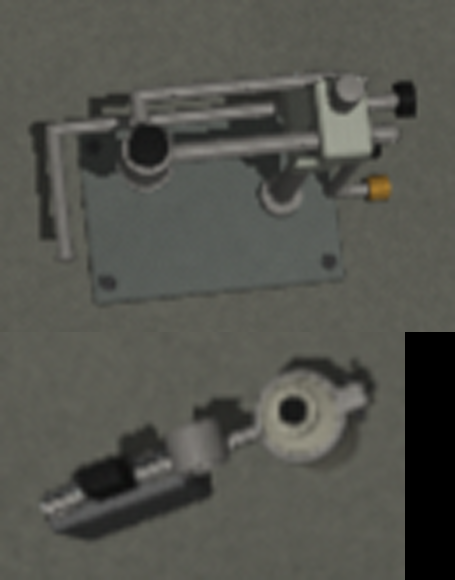

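```bash
cat > fit.py <<'E'
from h import *
from scipy.optimize import least_squares
def W(p,L):
    c,s=np.cos(p[2]),np.sin(p[2]);L=np.atleast_2d(L)
    return np.c_[p[0]+c*L[:,0]-s*L[:,1],p[1]+s*L[:,0]+c*L[:,1],L[:,2]]
def fit(obs,p0):  # obs: list (cal, local mm, uv)
    def f(p):return np.concatenate([(proj(c,W(p,np.array(l)/1000.))[0]-uv) for c,l,uv in obs])
    r=least_squares(f,p0,loss='soft_l1');return r.x,f(r.x).reshape(-1,2)
E
cat > m.py <<'E'
from fit import *
s=get_calibration('scene');t=get_calibration('top')
S=[(s,(-61,175,200),(337.3,221.2)),(s,(30,175,200),(311.2,242.3)),(s,(-20,121,250),(300.8,200.4)),(s,(0,0,372),(238,130.4)),(s,(-20,121,358),(298.5,147)),(s,(-70,155,10),(331.5,297)),
(t,(-61,175,200),(303.9,238.7)),(t,(30,175,200),(300.4,202.1)),(t,(0,0,372),(384.7,190.7)),(t,(-20,121,358),(327.6,206.4)),(t,(-70,155,10),(312.7,252.1)),(t,(-70,-45,10),(383,244.1))]
C=[(s,(12,0,125),(452.7,284.4)),(s,(0,-58,132),(420.6,275.9)),(s,(15,58,45),(478.3,329.2)),
(t,(0,0,141),(213.3,260.6)),(t,(0,-58,132),(234.9,252.1)),(t,(0,52,153),(193.3,266.1))]
ps,rs=fit(S,[.6,-.1,0]);pc,rc=fit(C,[.5,.3,.3])
if __name__=='__main__':
    print(ps,'\n',rs.round(1));print(pc,'\n',rc.round(1))
    print('rod',W(ps,[[-.061,.175,.2],[-.02,.175,.2]]));print('grip',W(pc,[0,.052,.134]))
    # dial reading
    im=cv2.imread('pics/scene.png')
    n=400;u=(np.arange(n)-n/2)/n*0.09
    X,Y=np.meshgrid(-u,-u) # right in image = toward +y carrier
    P=W(pc,np.c_[np.full(n*n,.015),.058-X.ravel(),.045+Y.ravel()])
    uv=proj(s,P).reshape(n,n,2).astype(np.float32)
    cv2.imwrite('pics/dial.png',cv2.remap(im,uv[...,0],uv[...,1],cv2.INTER_CUBIC))
E
python3 m.py
```

```text
[ 0.60295318 -0.17743493  0.11339994] 
 [[ 0.5  0.1]
 [ 0.   0.6]
 [ 0.4 -0.5]
 [-0.6 -1.1]
 [-0.2 -2.6]
 [ 1.2 -2.7]
 [-0.   0.3]
 [-0.2 -0.5]
 [ 0.5 -1. ]
 [-0.1 -0.5]
 [-0.8 -0.6]
 [ 0.9  0.4]]
[0.47487864 0.21461578 0.37352145] 
 [[-1.   3.2]
 [ 0.1 -0.4]
 [-0.2 -0.9]
 [-0.6 -0.6]
 [ 0.4  0.2]
 [-1.5  0.8]]
rod [[ 0.52254249 -0.01046151  0.2       ]
 [ 0.56327915 -0.00582207  0.2       ]]
grip [[0.45590403 0.26303029 0.134     ]]
```

View pics/dial.png

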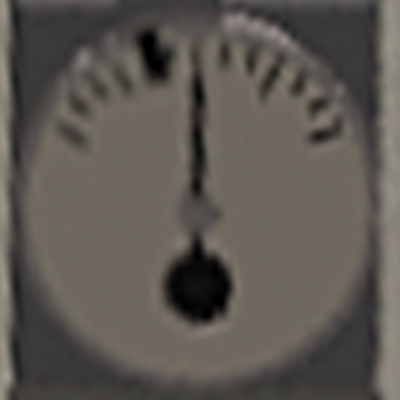

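```bash
cat >> h.py <<'E'
def ori(yaw,tilt=0,flip=0): # carrier yaw; tilt>0 = gauge end down
    return (R.from_euler('z',yaw)*R.from_euler('x',-tilt)*R.from_euler('z',np.pi/2+flip*np.pi)*R.from_euler('x',np.pi)).as_rotvec()
E
python3 - <<'E'
from m import *
print('rot',monitor.current_tcp_rot())
g=W(pc,[0,.052,.118])[0]; h=W(ps,[-.02,.227,.187])[0]
for fl in(0,1):
    for p,o in((g,ori(pc[2],0,fl)),(h+[0,0,.05],ori(ps[2],0,fl)),(h-[0,0,.02],ori(ps[2],.35,fl))):
        q=planner.inverse_kinematics(p,o);print(fl,None if q is None else np.round(q,2))
E
```

```text
rot [-6.66744649e-01 -3.06958826e+00  1.49780589e-03]
0 [ 0.3   0.43  1.64 -0.    1.07 -0.07]
0 [-0.13  0.38  1.38  0.    1.37 -0.24]
0 [ 0.03  0.47  1.49 -0.38  1.18  0.06]
1 None
1 None
1 None
```

```bash
python3 - <<'E'
from m import *
g=W(pc,[0,.052,.117])[0];o=ori(pc[2])
manip.goto(g+[0,0,.1],o); manip.servo_line(g,v=.08)
fingers.gripper_to(.0,30); print(monitor.current_opening(),monitor.current_grip_force())
fingers.gripper_to(.0,110)
print(monitor.current_wrist_force())
manip.servo_line(g+[0,0,.1],v=.06); manip.wait(.3)
print(monitor.current_t(),monitor.current_tool_pos(),monitor.current_opening(),monitor.current_grip_force(),monitor.current_wrist_force(),monitor.current_moment())
# transfer to pre-insert
e=np.array([-.115,.175]); T=W(ps,[-.115,.175+.052,.117+.083])[0]
manip.servo_line(T,v=.12,ori=ori(ps[2])); manip.wait(1)
print(monitor.current_t(),monitor.current_tool_pos(),monitor.current_tcp_rot(),ori(ps[2]))
a=snap('scene','s2')[1];b=snap('top','t2')[1];cw,w=snap('wrist','w2')
r=lambda i,f:cv2.resize(i,None,fx=f,fy=f,interpolation=cv2.INTER_CUBIC)
uv=proj(get_calibration('scene'),W(ps,[-.09,.175,.2]))[0].astype(int);ut=proj(get_calibration('top'),W(ps,[-.09,.175,.2]))[0].astype(int)
print(uv,ut)
x0,y0=uv-[70,75];A=r(a[y0:y0+150,x0:x0+130],4)
x1,y1=ut-[40,40];B=r(b[y1:y1+80,x1:x1+65],3);print(x0,y0,x1,y1,A.shape,B.shape)
C=np.zeros((600,800,3),np.uint8);C[:A.shape[0],:A.shape[1]]=A;C[:B.shape[0],530:530+B.shape[1]]=B;C[260:260+200,530:796]=r(w,.4166)[:200,:266]
cv2.imwrite('pics/c3.png',C[:,:,::-1])
E
```

```text
0.015422330298387953 32.14587450027466
[0.50703636 1.97795975 2.98322344]
5.6833 [0.4558862  0.26303361 0.21694978] 0.014613482624660667 107.13891506195068 [ 0.09899581 -0.10958083 -4.32135353] [0.21721279 0.11286152 0.01329668]
8.7417 [0.46300069 0.0350845  0.20000028] [ 2.09198760e+00  2.34373937e+00 -2.06536140e-05] [2.09198340e+00 2.34375977e+00 1.43513895e-16]
[345 215] [305 251]
275 140 265 211 (600, 520, 3) (240, 195, 3)
```

View pics/c3.png

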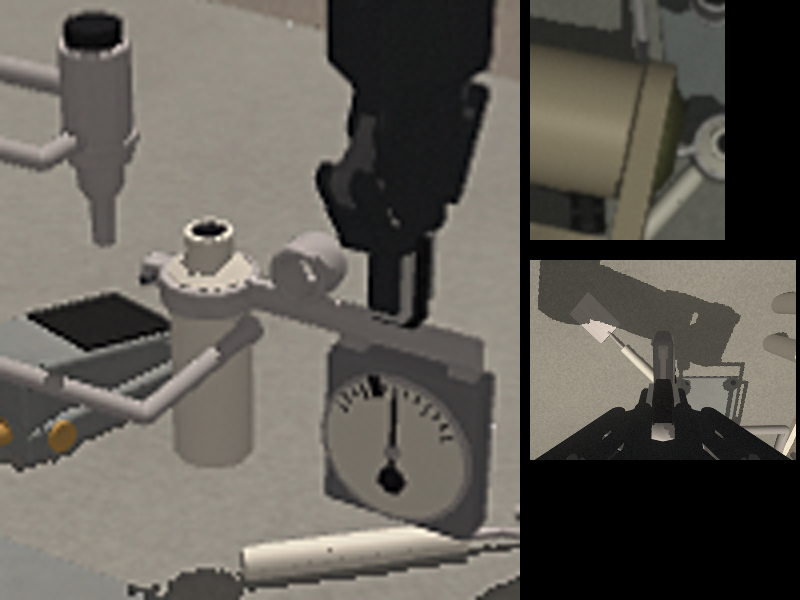

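```bash
cat > m2.py <<'E'
from m import *
tp=np.array(monitor.current_tool_pos())
Rt=R.from_rotvec(monitor.current_tcp_rot())
R0=R.from_rotvec(ori(0))
def car(L,q,tp=tp,Rt=Rt): # carrier point (m) -> world; q=(dy,tilt)
    d=np.atleast_2d(L)-[0,.052+q[0],.117]
    d=R.from_euler('x',-q[1]).apply(d)
    return tp+(Rt*R0.inv()).apply(d)
E
python3 - <<'E'
from m2 import *
O=[(s,(.012,0,.125),(350.7,207.5)),(s,(0,-.058,.132),(327.2,197.7)),(s,(.015,.058,.045),(373,253.3)),(t,(0,-.058,.132),(327.7,258.7))]
f=lambda q:np.concatenate([proj(c,car(l,q))[0]-uv for c,l,uv in O])
r=least_squares(f,[0,0],loss='soft_l1');print(r.x,r.fun.reshape(-1,2).round(1) if 0 else f(r.x).reshape(-1,2).round(1))
rodL=W(ps,[[-.061,.175,.2],[.03,.175,.2]]);print('rod pred',proj(s,rodL),'obs 338.8,222')
e=car([0,0,.125],r.x)[0];c,sn=np.cos(ps[2]),np.sin(ps[2]);d=e-W(ps,[0,0,0])[0];print('eye in stand',c*d[0]+sn*d[1],-sn*d[0]+c*d[1],e[2])
# dial rectified
im=cv2.imread('pics/s2.png');n=300;u=(np.arange(n)-n/2)/n*.09;X,Y=np.meshgrid(u,-u)
uv=proj(s,car(np.c_[np.full(n*n,.015),.058+X.ravel(),.045+Y.ravel()],r.x)).reshape(n,n,2).astype(np.float32)
D=cv2.remap(im,uv[...,0],uv[...,1],cv2.INTER_CUBIC)
# whole carrier plane x=.012 rectified incl. rod
for P in ([0,.175,.2],):pass
x0,y0=300,185;A=cv2.resize(im[y0:y0+60,x0:x0+80],None,fx=6,fy=6,interpolation=cv2.INTER_CUBIC)
def mk(P,col):
    for p in proj(s,P):cv2.circle(A,tuple(int(v) for v in (p-[x0,y0])*6+3),2,col,-1)
th=np.linspace(0,2*np.pi,24)
mk(car(np.c_[np.full(24,.012),.011*np.cos(th),.125+.011*np.sin(th)],r.x),(0,0,255));mk(W(ps,np.c_[np.linspace(-.061,.03,10),np.full(10,.175),np.full(10,.2)]),(0,255,0))
C=np.zeros((360,800,3),np.uint8);C[:,:480]=A;C[:300,490:790]=D;cv2.imwrite('pics/c4.png',C)
E
```

```text
[-0.00296728  0.01218254] [[-0.4  1.3]
 [ 1.3 -1.4]
 [ 1.1 -1.2]
 [ 1.9 -0. ]]
rod pred [[337.82196231 221.30593189]
 [311.21762294 242.93590254]] obs 338.8,222
eye in stand -0.1149969751604907 0.17807050629906687 0.2085946583335519
```

View pics/c4.png

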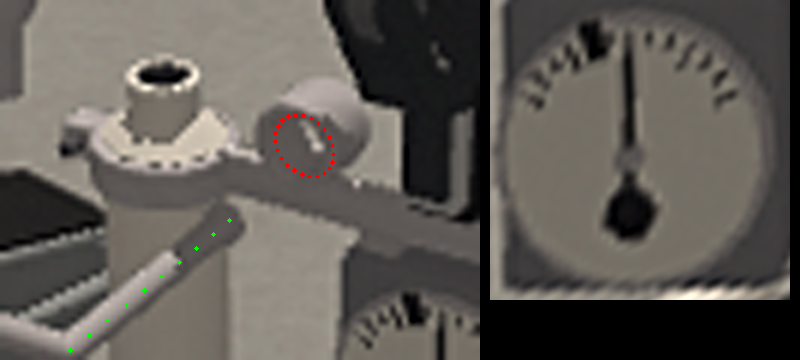

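```bash
cat > ins.py <<'E'
from m2 import *
Q=[-.003,0.0]
def tcp_for(eye,tilt=0): # eye centre in stand frame, carrier tilt
    o=ori(ps[2],tilt)
    d=R.from_euler('x',-tilt).apply(np.array([0,.052+Q[0],.117])-[0,0,.125])
    return W(ps,np.array(eye)+d)[0],o
F=lambda:np.array(monitor.current_wrist_force())
E
python3 - <<'E'
from ins import *
T,o=tcp_for([-.085,.175,.2]);manip.servo_line(T,v=.08,ori=o);manip.wait(.3);f0=F();print(f0)
x=-.085
while x<-.0205:
    x=min(x+.008,-.02);manip.servo_line(tcp_for([x,.175,.2])[0],v=.05);f=F()-f0;print(round(x,3),f.round(1))
    if np.linalg.norm(f)>3: break
print(monitor.current_t())
im=snap('scene','s3')[1];x0,y0=255,140
A=cv2.resize(im[y0:y0+150,x0:x0+150],None,fx=4,fy=4,interpolation=cv2.INTER_CUBIC);cv2.imwrite('pics/c5.png',A[:,:,::-1])
E
```

```text
[-1.06726807 -0.0431652  -4.1813875 ]
-0.077 [ 0.2  0.4 -0.2]
-0.069 [0.6 0.7 0.1]
-0.061 [ 1.7  0.5 -0.1]
-0.053 [ 1.2 -0.6 -0.4]
-0.045 [1.  0.3 0.3]
-0.037 [ 1.5 -0.1  0.5]
-0.029 [ 0.9  0.1 -0.2]
-0.021 [ 1.2  0.8 -0.3]
-0.02 [ 1.4 -0.6  0.1]
12.45
```

View pics/c5.png

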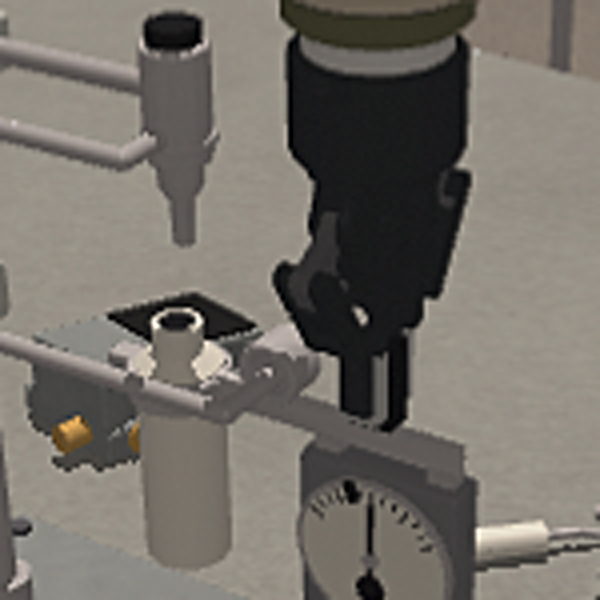

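```bash
python3 - <<'E'
from ins import *
f0=F();z=.2
while z>.186:
    z-=.001;manip.servo_line(tcp_for([-.02,.175,z])[0],v=.03);manip.wait(.1);f=F()-f0
    if z<.1965 : print(round(z,4),f.round(1))
    if f[2]>3.5: break
manip.wait(.5);print(F()-f0,monitor.current_moment(),monitor.current_t())
E
```

```text
0.196 [-0.1 -0.1 -0.2]
0.195 [ 0.6  0.2 -0.3]
0.194 [-0.8  1.4  4.3]
[-1.46745047  2.55897637  6.80714487] [ 0.12863802  0.10718647 -0.08295918] 15.1
```

```bash
python3 - <<'E'
from ins import *
for a in (.07,.14,.21,.285):
    T,o=tcp_for([-.02,.175,.194],a);manip.servo_line(T,v=.02,ori=o);manip.wait(.1);print(a,F().round(1))
manip.wait(2);print(F(),monitor.current_moment(),monitor.current_t(),monitor.current_grip_force(),monitor.current_opening())
E
python3 - <<'E'
from m2 import *
q=[-.003,0]
im=snap('scene','s4')[1][:,:,::-1];n=400;u=(np.arange(n)-n/2)/n*.09;X,Y=np.meshgrid(u,-u)
uv=proj(s,car(np.c_[np.full(n*n,.015),.058+X.ravel(),.045+Y.ravel()],q)).reshape(n,n,2).astype(np.float32)
D=cv2.remap(np.ascontiguousarray(im),uv[...,0],uv[...,1],cv2.INTER_CUBIC)
A=cv2.resize(im[160:310,270:370],None,fx=4,fy=4,interpolation=cv2.INTER_CUBIC)
C=np.zeros((600,800,3),np.uint8);C[:,:400]=A;C[:400,400:]=D;cv2.imwrite('pics/c6.png',C)
E
```

```text
0.07 [-0.7  3.1  3.2]
0.14 [-0.5 -0.4  3.1]
0.21 [-0.5 -0.1  2.3]
0.285 [-0.7  1.8  1. ]
[-1.7213309   3.82328544 -0.99260572] [ 0.89168141  0.18573848 -0.10645738] 18.8083 108.33080291748047 0.014535763721064021
```

View pics/c6.png

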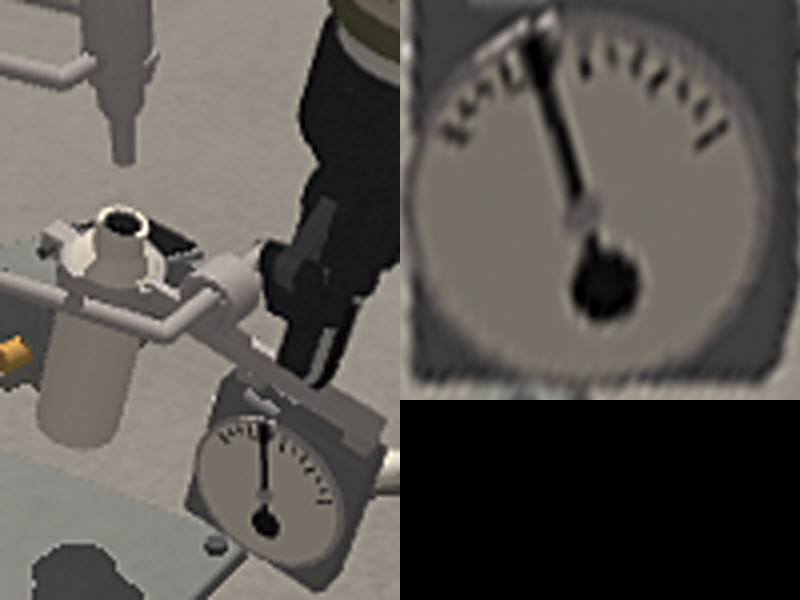

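```bash
python3 - <<'E'
from ins import *
for i in range(3): manip.wait(.5);print(F().round(2))
T,o=tcp_for([-.02,.1755,.1935],.283);manip.servo_line(T,v=.01,ori=o)
for i in range(4): manip.wait(.5);print(F().round(2),monitor.current_grip_force())
print(monitor.current_t())
E
```

```text
[-1.48  3.58 -0.43]
[-0.39  4.27 -1.15]
[-1.17  3.22 -1.88]
[-1.41 -3.24  3.39] 108.31991672515869
[-0.17 -2.82  5.04] 108.33464741706848
[ 1.02 -3.78  5.12] 108.35480690002441
[ 0.63 -3.79  5.6 ] 108.35473537445068
22.6083
```

```bash
python3 -c "
from h import *
manip.wait(.5);print(workorder.sign_off())"
```

```text
the job is handed in; nothing more can be done
None
```

The carrier hangs by its eye on the bent rod, still gripped and motionless at a tilt of about 0.283 rad. In the last picture the pointer was within roughly 0.03 rad of the set mark. After that I only lowered the carrier 0.5 mm to put more weight on the rod, about 9 N. I handed the job in at about 23 s; no verdict was returned.

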